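# Load the packing tray under the hood and latch it

### The job

Push the blue tray along its rollers, by the grey block at its end, until it is fully home against the end stop under the clear hood. Only then reach in under the hood and set the red gift box and the amber jar down upright on the tray's floor (set down, not dropped), each in the compartment below the card of its own colour: the red card for the box, the yellow card for the jar. Finally swing the latch by its black knob all the way round across the lane, behind the tray, to lock it in, and leave the other things on the bench where they are.

Things in the scene. Friction and masses are not known exactly. Their poses are not given: they have to be found in the camera images.
- station: Fixed packing station. Origin on the bench below the tray's home place; y runs along the lane from its open end (-y, robot's right) to the end stop (+y), x across the lane, away from the robot. 10 free steel rollers (tops z = 35 mm) from y = -300 to +70, between two rails (inner faces x = +-133, outer +-147, tops z = 55). Latch pedestal: x -176 to -140, y -107 to -77, 58 high.
- hood_edge (a point): Middle of the lower dark steel edge of the clear hood, over the lane: station point (0, -45, 266) mm. The hood is a flat fixed plate, underside z = 270 (266 at its edge strip), 8 thick, x = -150 to +150, y = -45 to +115, on two posts at y = +103, x = +-137; thread spools on its rear to z = 320. Below it the side facing the lane (-y) is open, so a hand leaning towards +y reaches in.
- stop_face (a point): Middle of the grey end stop's face, at station (0, 76, 60) mm; the stop is 100 high.
- tray: Loose blue open tray on the rollers, 260 (x) x 150 (y) x 45 high, walls and floor 5; a 5 mm divider makes a +x and a -x compartment, each 122 (x) x 140 (y), centres x = +-64. Origin: centre of its underside, axes as the station's. Home: its origin at the station's y = 0 (1 mm from the stop); it starts 120 to 180 mm short. A grey push block, 60 (x) x 40 (y), z 4 to 44, sticks out of its -y side.
- tray_push (a point): Centre of the -y face of the tray's grey push block (115 mm to -y of the tray's origin, 24 mm above its underside): push here towards +y of the station.
- card_red: Fixed red card, 90 (x) x 50 (y) x 5, flat on the hood straight above the middle of one compartment of the tray when home; origin at its underside's centre, axes as the station's. May be over either compartment.
- card_yellow: Fixed yellow card, same size, above the other compartment.
- giftbox: Loose red gift box with a narrow brass-coloured band across its lid, 80 (x) x 56 (y) x 50 high (the lid seems 1.5 mm wider a side), 0.14 to 0.28 kg. Origin: centre of its underside; z up. Stands on the bench.
- jar: Loose amber jar with yellow cap, diameter 48, 62 high, 0.11 to 0.23 kg. Origin: centre of its underside; z up. Stands on the bench.
- latch (a joint): Latch arm angle, rad: 0 to 0.3 = open (lies outside the rail on the robot's side, pointing to the station's -y), 1.82 = fully closed (lies across the lane behind the tray, pointing to the station's +x). Turns anticlockwise seen from above. Stays where left; takes about 1 N at its knob.
- latch_knob (a point): Top centre of the latch's upright black knob, diameter 20, from z = 60 to 115 mm, at the end of a 90 mm flat-lying steel arm (z = 66) that turns about a vertical axis at the station point (-150, -92) mm. At angle 0 the knob is at station (-172, -179), closed at (-60, -92).
- cards: Bystander, loose: stack of cream cards, 90 x 55 x 33 high (mm). Origin on its underside. Leave alone.
- hammer: Bystander, loose: wooden-handled hammer lying down (mm). Origin on its underside. Leave alone.
- awl: Bystander, loose: awl with a handle like a screwdriver, 150 long, lying down (mm). Origin on its underside. Leave alone.
- spool: Bystander, loose: brown thread spool, diameter 44, 50 high (mm). Origin on its underside. Leave alone.
- glue: Bystander, loose: white glue bottle with red cap, diameter 44, 110 high (mm). Origin on its underside. Leave alone.
- tape: Bystander, loose: roll of clear tape lying flat, diameter 80, 30 high (mm). Origin on its underside. Leave alone.
Things that resemble listed ones, but are neither listed nor needed, are in the scene too. Of the things that look like the giftbox, take the one that is farthest to the robot's left at the start.

How it is judged:
On the way, in this order (a step that is already met when the one before it is completed fails the run):
1. the tray is home (within 15 mm) under the hood, box and jar still on the bench (y of tray in the frame of station above -0.015 m and z of tray in the frame of station below 0.04 m and height (world z) of each of giftbox, jar below 0.03 m), for 0.2 s.
2. box and jar stand released in their compartments of the home tray, latch still open (y of tray in the frame of station above -0.015 m and z of tray in the frame of station below 0.04 m and z of giftbox in the frame of tray between 0 and 0.012 m and y of giftbox in the frame of tray between -0.07 and 0.07 m and x of giftbox in the frame of card_red between -0.06 and 0.06 m and angle between each of giftbox, jar's own z axis and vertical below 0.15 rad and z of jar in the frame of tray between 0 and 0.012 m and y of jar in the frame of tray between -0.07 and 0.07 m and x of jar in the frame of card_yellow between -0.06 and 0.06 m and contact force between the fingers and giftbox below 0.1 N and contact force between the fingers and jar below 0.1 N and value of joint latch below 0.6 rad), for 0.2 s.
3. the latch is swung over (value of joint latch above 1.6 rad), for 0.2 s.
At the end, for the whole second after the job is handed in: The tray is on its rollers within 15 mm of home, the gift box stands on the tray's floor in the compartment under the red card and the jar in that under the yellow card (each within 60 mm of its card across the lane, upright within 0.15 rad), all released and at rest, and the latch is past 1.6 rad (y of tray in the frame of station above -0.015 m and z of tray in the frame of station below 0.04 m and z of giftbox in the frame of tray between 0 and 0.012 m and y of giftbox in the frame of tray between -0.07 and 0.07 m and x of giftbox in the frame of card_red between -0.06 and 0.06 m and angle between each of giftbox, jar's own z axis and vertical below 0.15 rad and z of jar in the frame of tray between 0 and 0.012 m and y of jar in the frame of tray between -0.07 and 0.07 m and x of jar in the frame of card_yellow between -0.06 and 0.06 m and contact force between the fingers and giftbox below 0.1 N and contact force between the fingers and jar below 0.1 N and value of joint latch above 1.6 rad and linear speed of each of tray, giftbox, jar below 0.02 m/s); the robot touches nothing.
It fails at once if a bystander is moved more than 30 mm (distance of any of cards, hammer, awl, spool, glue, tape from where it was at the start of the episode above 0.03 m).
It fails at once if the gift box is dropped or knocked (over 0.7 m/s while not held) (linear speed of giftbox above 0.7 m/s and contact force between the fingers and giftbox below 0.1 N).
It fails at once if the jar is dropped or knocked (over 0.7 m/s while not held) (linear speed of jar above 0.7 m/s and contact force between the fingers and jar below 0.1 N).
It also fails if it takes over 72 s, if anything falls off the work surface, if the arm or the gripper's body presses on something with over 40 N, if the wrist force passes 120 N, or if a joint passes its speed limit or range.

### The arm

A 6-joint arm with a two-finger parallel gripper is mounted at the origin on the work surface. World frame = base frame: x ahead of the robot, y to its left, z up, the work surface at z = 0. Lengths are in m, angles in rad, forces in N, time in s.
With the tool pointing down it reaches from about 0.25 to 0.725 m from the base axis. Payload 4 kg.
Tool frame: the origin (TCP) lies midway between the tips of the shut fingers; the grasp point (between the pads) lies 19 mm behind it (bot.grip_depth is the distance from the TCP to the grasp point, in m); z points along the fingers, y is the line along which they close (so a half turn about z gives the same grasp; the last joint's range is limited). The gripper opens to 85 mm and grips with 20 to 120 N. Pads are 22 mm wide; open, the fingers measure 114 mm over their backs; the gripper's body (76 mm by 85 mm) begins 54 mm behind the grasp point. The pads swing forward as they close: fully open they stand 13 mm farther back than shut.
Start: joints at [1.339, 0.241, 0.005, 1.335, 0, 1.571], TCP at [0.115, 0.487, 0.231] pointing down, gripper open.
Joint ranges: [-2.72, 2.72], [-1.05, 1.87], [-1.09, 1.28], [-1.99, 2.15], [-1.42, 1.44], [-3.14, 3.14]. Speed limits (rad/s): [2.79, 2.79, 3.14, 3.14, 3.14, 3.14].

### API

Orientations are given as a unit quaternion [x, y, z, w].
In Python, from workcell import bot gives the robot as it stands.
- The arm moves only by the shell command python3 -m creep 'ROWS'. ROWS is JSON, one flat list of numbers, 5 for each row, row after row: the shift along the world's x, y, z in m, then the turn about the world's z in rad, then the finger opening in m, from 0 to 0.0854. In form: [x, y, z, twist, claw, x, y, z, twist, claw, ...]. A call has 1 to 10 rows; each row is the pose to reach, as a shift and turn from the pose commanded when the call began; what a row does not reach only later rows make up. A row lasts 1/12 s, in which the tool goes at most 41.7 mm and 7.16 degrees, less where a joint would pass 70% of its speed; a pose out of reach is approached as far as the arm can. A call with a gripper value outside its range is refused whole. The fingers move at their own pace and stop on an object; the grip force is fixed at half the most. Time passes only in rows, so rows that repeat a pose let the fingers close. It gives the time, the measured TCP pose, the force, the opening and the grip force at its end, in the units of the state.
- bot.get_obs(): the state, without advancing time (a new reading comes with each control period).
- bot.camera(name): name is "scene" or "top"; returns a dict with "pixels" (400x640x3 uint8, red, green, blue), "camera_matrix" (3x3 intrinsics, pixels), "extrinsics" (4x4, takes a point from world to camera coordinates). Camera axes: x right, y down, z forward; pixel columns grow to the right and rows downward; lengths in m; the calibration is good to about 2 mm. A picture is of the moment at which its call begins. There is no depth.
- bot.job_done(): hands the job in; it is judged then, once.
Trained networks look in the newest picture that a camera, given by its name, has taken for a name from the list of things; names that differ only in an ending like _2 or _b are one class to them, and where a whole thing is asked for, a point or a joint stands for the part that bears it (a point fixed in the world has none). Each returns a list of dicts, best first, with "score" (0 to 1); they miss things now and then, are a little off and sometimes report something else, mostly with a low value. They report only what shows in the picture. A call takes as long as a camera call. They do not tell look-alikes from the thing itself.
- bot.look_for(camera, thing): "centre" ([column, row] as shares, 0 to 1, of the picture: columns of its width, rows of its height, amid what is visible of it).
- bot.place_of(camera, thing): "centre" ([column, row] as shares, 0 to 1, of the picture: columns of its width, rows of its height: a listed point, or the origin of a listed thing).
The state is a dict: "clock": time; "joint_pos": joint angles; "joint_vel": joint speeds; "tau": joint torques, N m; "eef_pos": TCP position; "tool_rot": TCP orientation; "ft_force": force on the tool from outside, world axes, zero at the start; "ft_torque": the same for the moment, N m; "grip_width": finger opening in m; "grasp_force": force on a finger pad.
Only numpy, scipy, OpenCV 4.12 (cv2) and the standard library are available. Lean on these libraries where they do the work, as an engineer would, in place of code of your own. Each camera call takes 0.05 s, during which the arm holds its last target. There are 200 camera calls.

## Working session

There is one attempt and no reset: what is moved stays moved. The work goes in short steps, Python scripts to look and compute and a shell command to move; the robot and the scene stay as the last step left them, time stands still between calls to the robot, and variables do not carry over. Pictures are saved under pics/ and viewed, at most 10 in all, crops included, and the job is handed in when it is done.

```bash
mkdir -p pics; cat > h.py <<'E'
import numpy as np, cv2
from workcell import bot
def snap(n):
    c=bot.camera(n); return c
def ray(c,px):
    K=np.array(c["camera_matrix"]);T=np.array(c["extrinsics"])
    d=T[:3,:3].T@np.linalg.solve(K,[px[0],px[1],1]); o=-T[:3,:3].T@T[:3,3]
    return o,d/np.linalg.norm(d)
def tri(c1,p1,c2,p2):
    o1,d1=ray(c1,p1);o2,d2=ray(c2,p2)
    A=np.stack([d1,-d2],1);s=np.linalg.lstsq(A,o2-o1,rcond=None)[0]
    a=o1+s[0]*d1;b=o2+s[1]*d2
    return (a+b)/2,np.linalg.norm(a-b)
def onz(c,p,z):
    o,d=ray(c,p);return o+d*(z-o[2])/d[2]
def proj(c,P):
    K=np.array(c["camera_matrix"]);T=np.array(c["extrinsics"])
    q=K@(T[:3,:3]@np.asarray(P)+T[:3,3]);return q[:2]/q[2]
E
python3 - <<'E'
from h import *
np.set_printoptions(precision=4,suppress=True)
cs={n:snap(n) for n in("scene","top")}
ims=[cv2.cvtColor(np.array(cs[n]["pixels"]),cv2.COLOR_RGB2BGR) for n in cs]
cv2.imwrite("pics/s0.png",ims[0]);cv2.imwrite("pics/t0.png",ims[1])
print(bot.get_obs()["eef_pos"],bot.get_obs()["tool_rot"])
for n in cs: print(n,ray(cs[n],(320,200)))
for t in "station hood_edge stop_face tray tray_push card_red card_yellow giftbox jar latch_knob cards hammer awl spool glue tape".split():
    for n in cs:
        for r in bot.place_of(n,t)[:3]:
            p=np.array(r["centre"])*[640,400]; print(t,n,round(r["score"],2),p.round(1))
E
```

```text
[0.1147 0.4861 0.2305] [ 0.1156  0.9933 -0.0009 -0.0001]
scene (array([ 1.0755, -1.0384,  1.2011]), array([-0.3651,  0.6067, -0.7061]))
top (array([ 0.3408, -0.1899,  1.586 ]), array([ 0.1932,  0.0041, -0.9812]))
station scene 0.95 [377.8 188.5]
station scene 0.57 [220.  301.6]
station scene 0.22 [391.5 168.1]
station top 0.68 [234.  206.9]
station top 0.34 [379.7 275.3]
hood_edge scene 0.88 [378.8 134.7]
hood_edge top 0.61 [230.1 193.7]
hood_edge top 0.36 [237.5 268.1]
stop_face scene 0.8 [390.  165.9]
tray scene 0.59 [356.  207.9]
tray top 0.93 [272.7 206.9]
tray_push scene 0.87 [335.8 222.2]
tray_push top 0.6 [301.7 215.9]
card_red scene 0.68 [372.2 120.6]
card_red scene 0.68 [403.1 136.1]
card_red top 0.94 [216.  211.8]
card_yellow scene 0.76 [401.  136.1]
card_yellow top 0.6 [218.  173.2]
giftbox scene 0.74 [167.9 334.8]
giftbox scene 0.23 [338.9 223.1]
giftbox top 0.78 [337.7 244.9]
giftbox top 0.78 [376.5 184.9]
giftbox top 0.6 [454.5 275.2]
jar scene 0.72 [270.5 288.5]
jar top 0.57 [407.2 261.1]
jar top 0.54 [378.3 232.8]
latch_knob scene 0.52 [315.9 176.5]
latch_knob top 0.53 [269.8 246.1]
latch_knob top 0.32 [377.4 274.2]
cards scene 0.71 [231.1 265.6]
cards top 0.93 [377.8 273.9]
hammer scene 0.8 [357.9 144.7]
hammer top 0.77 [182.2 255.6]
awl scene 0.72 [359.1 209.2]
awl scene 0.43 [319.9 171.5]
awl top 0.59 [238.5 270.1]
spool scene 0.65 [329.  279.4]
spool top 0.6 [342.6 197.2]
glue scene 0.81 [351.4 288.4]
glue top 0.44 [348.7 180.7]
tape scene 0.76 [224.  299.6]
tape top 0.6 [183.  256.7]
tape top 0.55 [407.5 256.3]
```

View pics/s0.png

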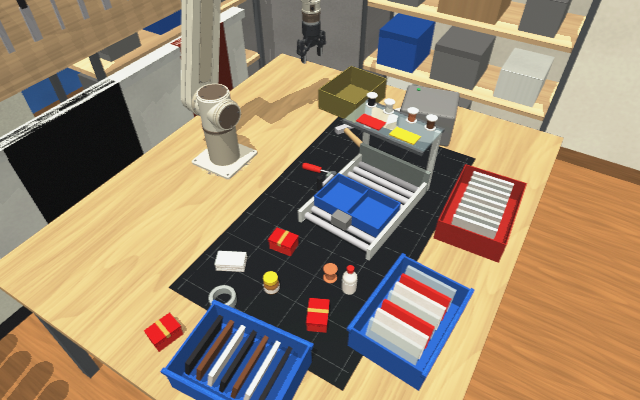

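View pics/t0.png

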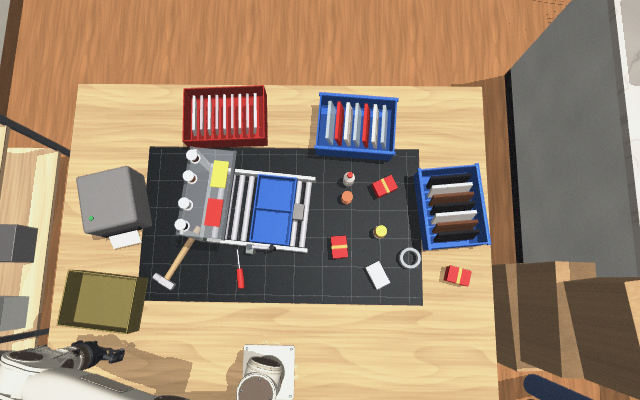

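The scene shows three red boxes: top view (339,247), (385,186) and (458,275). The robot's left is the image's left, so (339,247) is the farthest left and the one meant; in the scene view it's at (284,241). The red card is on the near (-x) side at top (216,212), and the yellow card is on the far side at (219,173). The tray is at (275,210). Next I'll take a crop to confirm, and measure.

```bash
python3 - <<'E'
from h import *
np.set_printoptions(precision=4,suppress=True)
s=snap("scene");t=snap("top")
a=cv2.imread("pics/t0.png")[145:295,165:425];b=cv2.imread("pics/s0.png")[95:325,210:470]
A=cv2.resize(a,None,fx=3,fy=3,interpolation=cv2.INTER_CUBIC)
cv2.imwrite("pics/tc.png",A);cv2.imwrite("pics/sc.png",cv2.resize(b,(678,600),interpolation=cv2.INTER_CUBIC))
for n,ps,pt in [("red",(372.2,120.6),(216,211.8)),("yel",(403,136),(218,173.2)),("push",(335.8,222.2),(301.7,213)),("hood",(378.8,134.7),(230.1,193.7)),("tray",(356,207.9),(272.7,206.9)),("knob",(315.9,176.5),(269.8,246.1)),("jar",(270.5,288.5),(378.3,232.8)),("station",(377.8,188.5),(234,206.9)),("stop",(390,165.9),(234,206.9))]:
    P,e=tri(s,ps,t,pt);print(n,P,round(e,4))
# colour blobs: centroids in both views
for nm,c,lo,hi in [("top",t,0,0)]:
  for n,c in(("top",t),("scene",s)):
    im=cv2.cvtColor(np.array(c["pixels"]),cv2.COLOR_RGB2HSV)
    for col,(l,h) in {"red":((0,170,90),(6,255,255)),"yel":((24,150,120),(33,255,255)),"blue":((105,130,80),(122,255,255))}.items():
        m=cv2.inRange(im,l,h);k,_,st,ce=cv2.connectedComponentsWithStats(m)
        for i in range(1,k):
            if st[i,4]>25 and 150<ce[i][0]<480 and 90<ce[i][1]<345: print(n,col,st[i],ce[i].round(1))
E
```

```text
red [0.556  0.1568 0.2896] 0.0086
yel [0.6807 0.1546 0.2786] 0.0098
push [ 0.5869 -0.1165  0.0585] 0.0076
hood [0.6117 0.1102 0.2848] 0.006
tray [ 0.6091 -0.0048  0.0419] 0.0149
knob [ 0.4497 -0.0096  0.1191] 0.018
jar [ 0.5239 -0.4155 -0.0029] 0.0034
station [0.6154 0.1553 0.0078] 0.009
stop [0.6221 0.149  0.1182] 0.0523
top red [ 183   85   84   57 2108] [226.9 119.7]
top red [335 102   9  43 258] [338.9 123. ]
top red [362 104   8  43 208] [365.7 125.3]
top red [384 176  12  16  86] [390.  182.7]
top red [372 180  12  18  99] [377.4 187.7]
top red [205 199  18  27 383] [213.4 212.3]
top red [331 236  13   9  56] [335.5 240.1]
top red [444 267   6  14  39] [446.4 273.2]
top red [237 268   8  20  97] [240.  278.3]
top blue [ 314   93   84   68 2692] [357.  127.4]
top blue [ 414  164   77   86 2403] [449.8 207. ]
top blue [ 249  174   48   72 2730] [272.9 209.7]
scene red [356 114  29  16 240] [370.8 121.5]
scene red [302 163  20  10 121] [311.3 167.2]
scene red [ 434  164   93   98 2940] [477.8 219.3]
scene red [268 227  31  29 525] [283.2 241.6]
scene red [347 265   8   8  52] [350.1 268.4]
scene red [400 274  51  33 513] [425. 290.]
scene red [308 298  22  12 209] [318.4 303.2]
scene red [381 300  53  37 596] [407.4 317.3]
scene red [144 313  39  39 726] [163.8 331.9]
scene red [306 312  22  21 401] [316.6 321.6]
scene yel [389 127  32  18 277] [404.4 135.3]
scene yel [263 271  15  13 151] [269.9 276.9]
scene blue [ 314  173   87   64 2878] [357.  203.3]
scene blue [ 347  253  127  137 4584] [404.7 325.5]
```

View pics/tc.png

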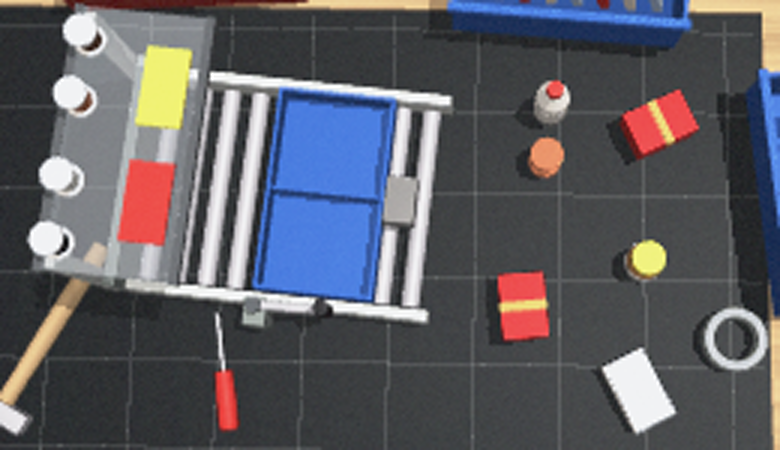

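View pics/sc.png

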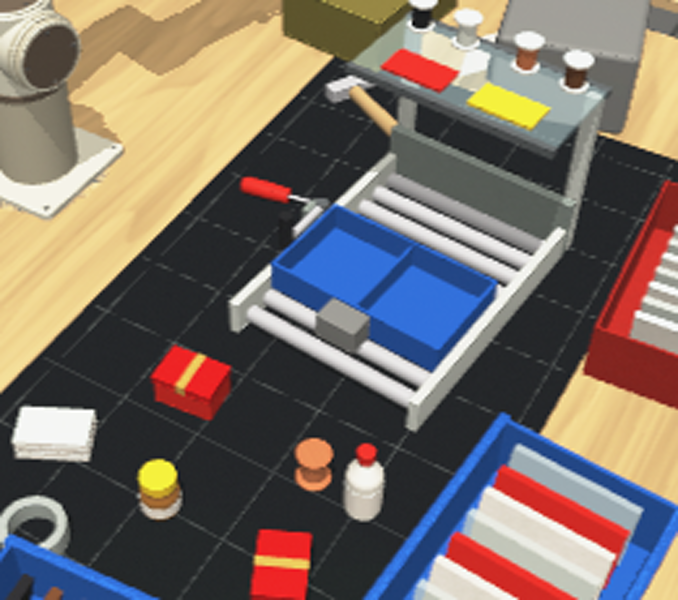

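The crop confirms it: the target box is at top crop (523,306), with its brass band along image x. The jar with the yellow cap is at crop (648,258), and the orange thing at (546,157) is the look-alike or spool. The latch is open with its knob at crop (320,308). Next I'll fit the station, tray, box and jar poses.

```bash
python3 - <<'E'
from h import *
from scipy.optimize import least_squares
np.set_printoptions(precision=4,suppress=True)
s=snap("scene");t=snap("top")
T=lambda p:np.array([165+p[0]/3,145+p[1]/3]);S=lambda p:np.array([210+p[0]*260/678,95+p[1]*230/600])
def card(cx):return [(cx+45,.0),]
obs=[]
def cc(cx): return [(cx+.045,.025,.283),(cx+.045,-.025,.283),(cx-.045,-.025,.283),(cx-.045,.025,.283)]
for P,q in zip(cc(.064),[(149,46),(191,50),(179,129),(136,124)]): obs.append((P,0,t,T(q)))
for P,q in zip(cc(-.064),[(131,160),(174,164),(163,244),(119,240)]): obs.append((P,0,t,T(q)))
tr=[(.13,.075,.08),(.13,-.075,.08),(-.13,-.075,.08),(-.13,.075,.08)]
for P,q in zip(tr,[(280,88),(397,100),(375,300),(252,288)]): obs.append((P,1,t,T(q)))
for P,q in zip([tr[0],tr[3]],[(497,287),(340,207)]): obs.append((P,1,s,S(q)))
obs.append((tr[2],1,s,S((272,264))))
for P,q in zip(cc(.064),[(551,108),(527,128),(468,105),(490,85)]): obs.append((P,0,s,S(q)))
def W(v,P,tray):
    c,d=np.cos(v[2]),np.sin(v[2]);x,y=P[0],P[1]+(v[3] if tray else 0)
    return np.array([v[0]+c*x-d*y,v[1]+d*x+c*y,P[2]])
f=lambda v:np.concatenate([proj(c,W(v,P,k))-q for P,k,c,q in obs])
r=least_squares(f,[.61,.15,0,-.15],loss="soft_l1")
print("station x y yaw traydy",r.x);print(f(r.x).reshape(-1,2).round(1).tolist())
for n,P,k in [("push",(0,-.115,.059),1),("knob0",(-.172,-.179,.115),0),("hood",(0,-.045,.266),0)]:
    w=W(r.x,P,k);print(n,w,"top",proj(t,w),"scene",proj(s,w))
# box
L=[(.0415,.0295),(.0415,-.0295),(-.0415,-.0295),(-.0415,.0295)];q=[(497,274),(544,271),(550,336),(503,341)]
wb=lambda v,z:[np.array([v[0]+np.cos(v[2])*x-np.sin(v[2])*y,v[1]+np.sin(v[2])*x+np.cos(v[2])*y,z]) for x,y in L]
b=least_squares(lambda v:np.concatenate([proj(t,w)-T(p) for w,p in zip(wb(v,.05),q)]),[.5,-.2,0])
print("box",b.x,b.fun.round(1));print("box scene hull",np.array([proj(s,w) for z in(0,.05) for w in wb(b.x,z)]))
print("lid tri",tri(t,T((523.5,305.5)),s,S((191,371))))
print("jar cap tri",tri(t,T((648,258)),s,S((158,473))), "onz",onz(t,T((648,258)),.062))
for nm,p in(("glue",(553,92)),("orange",(547,152)),("cards",(638,390)),("awl tip",(219,315)),("awl end",(228,428)),("box2",(660,124)),("tape",(736,339))): print(nm,onz(t,T(p),.03)[:2])
print(bot.get_obs()["clock"])
E
```

```text
station x y yaw traydy [ 0.6177  0.1568 -0.0945 -0.1663]
[[-0.4, -0.2], [0.4, 0.0], [0.4, -0.2], [-0.1, -0.1], [-0.2, -0.9], [0.4, -0.6], [0.1, -0.3], [-0.4, -0.7], [0.3, -1.0], [0.0, -0.9], [-0.8, -0.1], [0.4, -0.5], [-0.2, -1.8], [-2.5, -1.3], [-1.2, -0.1], [-1.0, -0.0], [0.8, -0.0], [-1.0, -1.4], [-1.7, -1.0]]
push [ 0.5912 -0.1233  0.059 ] top [304.0818 212.7077] scene [337.0101 223.6467]
knob0 [ 0.4296 -0.0052  0.115 ] top [270.0556 253.6921] scene [314.194  174.1627]
hood [0.6134 0.112  0.266 ] top [231.3659 195.1146] scene [379.8708 138.9406]
box [ 0.4636 -0.2598  0.098 ] [ 0.1  0.2 -0.1 -0.1 -0.   0.1  0.  -0.3]
box scene hull [[298.314  244.6861]
 [290.0382 257.2314]
 [268.0966 248.693 ]
 [276.7558 236.5533]
 [297.8279 234.9598]
 [289.3409 247.5619]
 [266.8925 238.9865]
 [275.7805 226.8012]]
lid tri (array([ 0.4646, -0.259 ,  0.0483]), np.float64(0.0027096527805280817))
jar cap tri (array([ 0.5258, -0.4147,  0.0609]), np.float64(0.0027084687198435393)) onz [ 0.5246 -0.4154  0.062 ]
glue [ 0.7466 -0.2978]
orange [ 0.6659 -0.2901]
cards [ 0.3606 -0.4058]
awl tip [0.4469 0.1296]
awl end [0.3046 0.1115]
box2 [ 0.7052 -0.4377]
tape [ 0.4266 -0.5305]
1.9
```

Each measurement agrees with the given sizes: lid height 48, cap height 61, and station yaw -5.4°. I'll go towards the push side with the fingers shut. On the way I'll check what the arm does with an out-of-reach pose, because the moves have no lean axis.

```bash
python3 -m creep '[0.03,-0.03,0.06,0,0, 0.05,-0.07,0.09,0,0, 0.07,-0.105,0.1,0,0, 0.09,-0.14,0.1,0,0, 0.11,-0.175,0.1,0,0, 0.13,-0.21,0.1,0,0, 0.15,-0.245,0.1,0,0, 0.17,-0.28,0.1,0,0, 0.19,-0.315,0.1,0,0, 0.21,-0.35,0.1,0,0]'
python3 -m creep '[0.03,-0.03,0,0,0, 0.06,-0.06,0,0,0, 0.09,-0.09,0,0,0, 0.12,-0.12,0,0,0, 0.15,-0.15,0,0,0, 0.18,-0.18,0,0,0, 0.21,-0.21,0,0,0, 0.24,-0.24,0,0,0, 0.26,-0.27,0,0,0, 0.28,-0.30,0,0,0]'
python3 -m creep '[0.04,0,0,0,0, 0.08,0,0,0,0, 0.12,0,0,0,0, 0.16,0,0,0,0, 0.2,0,0,0,0]'
python3 - <<'E'
from h import *
o=bot.get_obs();print(o["joint_pos"],o["tool_rot"],o["clock"])
E
```

```text
clock: 2.73
eef_pos: [0.3119, 0.1583, 0.3317]
tool_rot: [0.115, 0.993, 0.0, 0.001]
ft_force: [0.6, -0.0, -0.3]
grip_width: -0.0001
grasp_force: 0.0
clock: 3.57
eef_pos: [0.5928, -0.1421, 0.3305]
tool_rot: [0.116, 0.993, -0.0, -0.0]
ft_force: [-0.4, 0.8, 0.2]
grip_width: -0.0002
grasp_force: 0.0
clock: 3.98
eef_pos: [0.7329, -0.1335, 0.2969]
tool_rot: [0.116, 0.993, 0.0, 0.001]
ft_force: [-3.2, 1.1, -4.6]
grip_width: -0.0001
grasp_force: 0.0
[-1.80209727e-01  8.88406629e-01  1.26109969e+00  1.94215466e+00
  2.28042954e-04  5.19316955e-02] [1.15810159e-01 9.93271136e-01 7.10122450e-05 6.73300396e-04] 3.9833
```

The orientation stays vertical even with an out-of-reach target (tilt under 0.002 rad at 60 mm residual), so leaning isn't possible through these moves. With a vertical tool the wrist would hit the hood edge. My plan is to grip the block, push the tray home and hold it there. Then I'll draw it back just clear of the hood, load it and push it home again.

```bash
python3 -m creep '[-0.03,0,0,-0.12,0.08, -0.06,0,0,-0.24,0.085, -0.09,0,0,-0.36,0.085, -0.11,0,0,-0.48,0.085, -0.13,0,0,-0.60,0.085, -0.14,0,0,-0.72,0.085, -0.14,0,0,-0.84,0.085, -0.14,0,0,-0.96,0.085, -0.14,0,0,-1.08,0.085, -0.14,0,0,-1.20,0.085]'
python3 -m creep '[0,0,-0.02,-0.12,0.085, 0,0,-0.04,-0.233,0.085, 0,0,-0.06,-0.233,0.085, 0,0,-0.06,-0.233,0.085]'
python3 - <<'E'
from h import *
from scipy.spatial.transform import Rotation as R
o=bot.get_obs();print(o["eef_pos"],R.from_quat(o["tool_rot"]).as_matrix()[:,1],o["joint_pos"])
E
```

```text
clock: 4.82
eef_pos: [0.5964, -0.1343, 0.3108]
tool_rot: [0.639, 0.769, -0.009, 0.012]
ft_force: [-0.3, -0.5, -0.3]
grip_width: 0.085
grasp_force: 0.0
clock: 5.15
eef_pos: [0.5943, -0.1338, 0.2458]
tool_rot: [0.722, 0.692, -0.012, 0.007]
ft_force: [-1.5, -0.1, -1.6]
grip_width: 0.0848
grasp_force: 0.0
[ 0.59432892 -0.13382418  0.24579901] [ 0.99908886 -0.04210904 -0.00694767] [-0.20720017  0.46197149  0.36042889  1.47152204 -0.02865623  1.40565427]
```

The tool kept a small tilt (0.03 rad) after that reach-limit move, so reaching past the limit may build up lean. I'll run one short test before settling on a plan.

```bash
python3 -m creep '[0.02,0,0.04,0,0.085, 0.05,0,0.08,0,0.085, 0.09,0,0.1,0,0.085, 0.13,0,0.1,0,0.085, 0.17,0,0.1,0,0.085, 0.21,0,0.1,0,0.085, 0.25,0,0.1,0,0.085, 0.29,0,0.1,0,0.085, 0.33,0,0.1,0,0.085, 0.37,0,0.1,0,0.085]'
python3 -m creep '[0,0,0,0,0.085, 0,0,0,0,0.085]'
python3 - <<'E'
from h import *
from scipy.spatial.transform import Rotation as R
o=bot.get_obs();print(o["eef_pos"],R.from_quat(o["tool_rot"]).as_matrix()[:,2],o["joint_pos"])
E
```

```text
clock: 5.98
eef_pos: [0.7035, -0.1102, 0.3641]
tool_rot: [0.721, 0.692, -0.002, 0.021]
ft_force: [0.4, -0.3, 0.3]
grip_width: 0.0849
grasp_force: 0.0
clock: 6.15
eef_pos: [0.7039, -0.1104, 0.359]
tool_rot: [0.721, 0.692, -0.005, 0.018]
ft_force: [-0.4, -0.4, -0.3]
grip_width: 0.0851
grasp_force: 0.0
[ 0.70389542 -0.11036481  0.35904961] [ 0.01800368 -0.03222994 -0.99931832] [-0.14302938  0.80956441  1.27476302  2.01356945 -0.02933876  1.46876405]
```

Reach-limit stretching adds only about 0.01 rad per call, so it can't give a useful lean. I'll carry on with the pull-back plan and grip the block.

```bash
python3 -m creep '[-0.03,0,-0.025,-0.05,0.085, -0.06,0,-0.05,-0.05,0.085, -0.09,-0.005,-0.08,-0.05,0.085, -0.112,-0.005,-0.11,-0.05,0.085, -0.112,-0.005,-0.14,-0.05,0.085, -0.112,-0.005,-0.17,-0.05,0.085, -0.112,-0.005,-0.2,-0.05,0.085, -0.112,-0.005,-0.22,-0.05,0.085, -0.112,-0.005,-0.22,-0.05,0.085, -0.112,-0.005,-0.22,-0.05,0.085]'
python3 - <<'E'
from h import *
from scipy.spatial.transform import Rotation as R
for n in("scene","top"):
    c=snap(n);cv2.imwrite(f"pics/a_{n}.png",cv2.cvtColor(np.array(c["pixels"]),cv2.COLOR_RGB2BGR))
    if n=="top":
        for p in((271.7,247.7),): print("knob",onz(c,p,.115))
a=cv2.imread("pics/a_scene.png")[130:280,230:430];b=cv2.imread("pics/a_top.png")[130:280,200:400]
cv2.imwrite("pics/a.png",cv2.resize(np.hstack([a,b]),(800,300),interpolation=cv2.INTER_CUBIC))
o=bot.get_obs();print(o["eef_pos"],R.from_quat(o["tool_rot"]).as_matrix()[:,1:])
E
```

```text
clock: 6.98
eef_pos: [0.5916, -0.1157, 0.1413]
tool_rot: [0.739, 0.674, -0.005, 0.019]
ft_force: [0.3, -0.5, 0.4]
grip_width: 0.0844
grasp_force: 0.0
knob [ 0.45138023 -0.01046616  0.115     ]
[ 0.59483335 -0.11610813  0.14439168] [[ 0.99538939  0.02590604]
 [-0.09142593 -0.03489626]
 [ 0.02900443 -0.99905512]]
```

View pics/a.png

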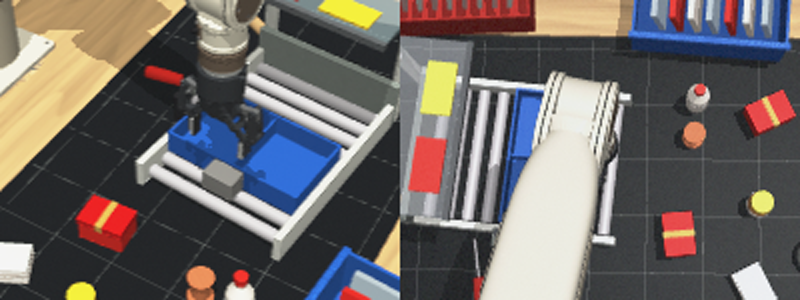

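The view shows the fingers above the block: fingertip midpoint at crop (219,148), block at (222,178), which is consistent with the height. I'll descend and grip.

```bash
python3 -m creep '[-0.002,0,-0.03,0,0.085, -0.002,0,-0.06,0,0.085, -0.002,0,-0.085,0,0.085, -0.002,0,-0.1,0,0.085, -0.002,0,-0.1,0,0.085, -0.002,0,-0.1,0,0.04, -0.002,0,-0.1,0,0.04, -0.002,0,-0.1,0,0.04, -0.002,0,-0.1,0,0.04, -0.002,0,-0.1,0,0.04]'
```

```text
clock: 7.92
eef_pos: [0.5932, -0.1161, 0.0438]
tool_rot: [0.739, 0.674, -0.002, 0.022]
ft_force: [3.8, -0.8, 6.9]
grip_width: 0.0591
grasp_force: 65.9
```

```bash
python3 -m creep '[0.001,0.012,0,0,0.04, 0.003,0.032,0,0,0.04, 0.005,0.056,0,0,0.04, 0.0075,0.08,0,0,0.04, 0.01,0.104,0,0,0.04, 0.012,0.124,0,0,0.04, 0.0135,0.14,0,0,0.04, 0.0145,0.15,0,0,0.04, 0.0145,0.15,0,0,0.04]'
python3 -m creep '[0.0004,0.004,0,0,0.04, 0.0008,0.008,0,0,0.04, 0.001,0.011,0,0,0.04, 0.0012,0.013,0,0,0.04, 0.0012,0.013,0,0,0.04, 0.0012,0.013,0,0,0.04]'
python3 - <<'E'
from h import *
c=snap("top");cv2.imwrite("pics/b.png",cv2.resize(cv2.cvtColor(np.array(c["pixels"]),cv2.COLOR_RGB2BGR)[130:280,165:345],(720,600),interpolation=cv2.INTER_CUBIC))
E
```

```text
clock: 8.67
eef_pos: [0.6076, 0.0373, 0.0437]
tool_rot: [0.738, 0.675, -0.001, 0.021]
ft_force: [2.4, 0.2, 7.0]
grip_width: 0.059
grasp_force: 65.7
clock: 9.17
eef_pos: [0.6085, 0.0481, 0.0438]
tool_rot: [0.739, 0.674, -0.001, 0.021]
ft_force: [2.1, -0.1, 7.1]
grip_width: 0.0594
grasp_force: 65.7
```

View pics/b.png

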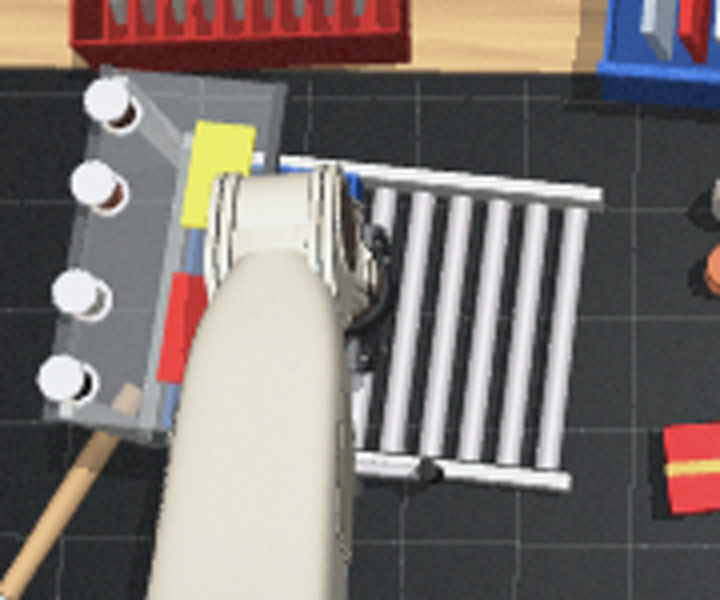

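The tray is under the hood and there's no stop contact yet; it has moved about 164 mm. I'll nudge it until the stop is felt.

```bash
python3 -m creep '[0,0.002,0,0,0.04, 0,0.003,0,0,0.04, 0,0.003,0,0,0.04, 0,0.003,0,0,0.04]'
python3 -m creep '[0,0.002,0,0,0.04, 0,0.003,0,0,0.04, 0,0.003,0,0,0.04, 0,0.003,0,0,0.04]'
```

```text
clock: 9.55
eef_pos: [0.6084, 0.0489, 0.0439]
tool_rot: [0.739, 0.673, -0.003, 0.022]
ft_force: [1.4, -4.4, 8.3]
grip_width: 0.0589
grasp_force: 65.8
clock: 9.88
eef_pos: [0.6083, 0.0489, 0.044]
tool_rot: [0.74, 0.672, -0.005, 0.024]
ft_force: [1.3, -12.1, 9.2]
grip_width: 0.0589
grasp_force: 66.1
```

Stop felt: the tray is home and was held there over 0.2 s, so step 1 is met. Now I'll draw it back 100 mm, release, lift and go above the box.

```bash
python3 -m creep '[-0.001,-0.012,0,0,0.04, -0.002,-0.028,0,0,0.04, -0.0042,-0.048,0,0,0.04, -0.006,-0.068,0,0,0.04, -0.0085,-0.088,0,0,0.04, -0.0095,-0.1,0,0,0.04, -0.0098,-0.105,0,0,0.04, -0.0098,-0.105,0,0,0.04, -0.0098,-0.105,0,0,0.085, -0.0098,-0.105,0,0,0.085]'
python3 -m creep '[0,0,0,0,0.085, 0,0,0,0,0.085, 0,0,0.03,0,0.085, 0,0,0.07,0,0.085, 0,0,0.11,-0.05,0.085, -0.02,-0.03,0.14,-0.17,0.085, -0.04,-0.06,0.14,-0.29,0.085, -0.06,-0.09,0.14,-0.41,0.085, -0.08,-0.12,0.14,-0.53,0.085, -0.1,-0.15,0.14,-0.65,0.085]'
python3 -m creep '[-0.017,-0.03,0,-0.12,0.085, -0.034,-0.06,0,-0.24,0.085, -0.034,-0.06,0,-0.36,0.085, -0.034,-0.06,0,-0.48,0.085, -0.034,-0.06,0,-0.6,0.085, -0.034,-0.06,0,-0.72,0.085, -0.034,-0.06,-0.03,-0.72,0.085, -0.034,-0.06,-0.05,-0.72,0.085, -0.034,-0.06,-0.05,-0.72,0.085]'
python3 - <<'E'
from h import *
from scipy.spatial.transform import Rotation as R
o=bot.get_obs();print(o["eef_pos"],R.from_quat(o["tool_rot"]).as_matrix()[:,1:])
E
```

```text
clock: 10.72
eef_pos: [0.5965, -0.0518, 0.0415]
tool_rot: [0.739, 0.674, -0.004, 0.02]
ft_force: [0.3, -0.6, -0.2]
grip_width: 0.081
grasp_force: 0.0
clock: 11.55
eef_pos: [0.4951, -0.2022, 0.1807]
tool_rot: [0.916, 0.4, -0.01, 0.017]
ft_force: [0.3, 0.1, 0.9]
grip_width: 0.085
grasp_force: 0.0
clock: 12.3
eef_pos: [0.4592, -0.2597, 0.1262]
tool_rot: [0.998, 0.055, -0.019, 0.01]
ft_force: [-0.5, -0.2, 0.4]
grip_width: 0.0847
grasp_force: 0.0
[ 0.45916247 -0.25971133  0.12621444] [[ 0.1095474  -0.03685955]
 [-0.9938212  -0.02201212]
 [ 0.01785471 -0.99907799]]
```

```bash
python3 -m creep '[0.004,0,-0.03,-0.012,0.085, 0.004,0,-0.06,-0.012,0.085, 0.004,0,-0.085,-0.012,0.085, 0.004,0,-0.105,-0.012,0.085, 0.004,0,-0.112,-0.012,0.085, 0.004,0,-0.112,-0.012,0.085, 0.004,0,-0.112,-0.012,0.04, 0.004,0,-0.112,-0.012,0.04, 0.004,0,-0.112,-0.012,0.04, 0.004,0,-0.112,-0.012,0.04]'
python3 -m creep '[0,0,0,0,0.04, 0,0,0,0,0.04, 0,0,0.01,0,0.04, 0,0,0.03,0,0.04, 0,0,0.06,0.1,0.04, 0,0,0.09,0.22,0.04, 0.02,0.03,0.12,0.34,0.04, 0.04,0.06,0.13,0.46,0.04, 0.04,0.06,0.13,0.46,0.04]'
python3 - <<'E'
from h import *
from scipy.spatial.transform import Rotation as R
o=bot.get_obs();print(o["eef_pos"],R.from_quat(o["tool_rot"]).as_matrix()[:,1:])
c=snap("scene");cv2.imwrite("pics/c.png",cv2.resize(cv2.cvtColor(np.array(c["pixels"]),cv2.COLOR_RGB2BGR)[100:310,200:440],(685,600),interpolation=cv2.INTER_CUBIC))
E
```

```text
clock: 13.13
eef_pos: [0.4679, -0.2624, 0.021]
tool_rot: [0.999, 0.048, -0.013, 0.013]
ft_force: [0.2, 1.1, 6.2]
grip_width: 0.0551
grasp_force: 64.1
clock: 13.88
eef_pos: [0.5116, -0.198, 0.1539]
tool_rot: [0.96, 0.279, -0.007, 0.017]
ft_force: [0.6, -0.2, -1.6]
grip_width: 0.0551
grasp_force: 63.7
[ 0.51155777 -0.19803529  0.1538574 ] [[ 0.53600108 -0.00383532]
 [-0.84372343 -0.03663347]
 [ 0.02887237 -0.99932141]]
```

View pics/c.png

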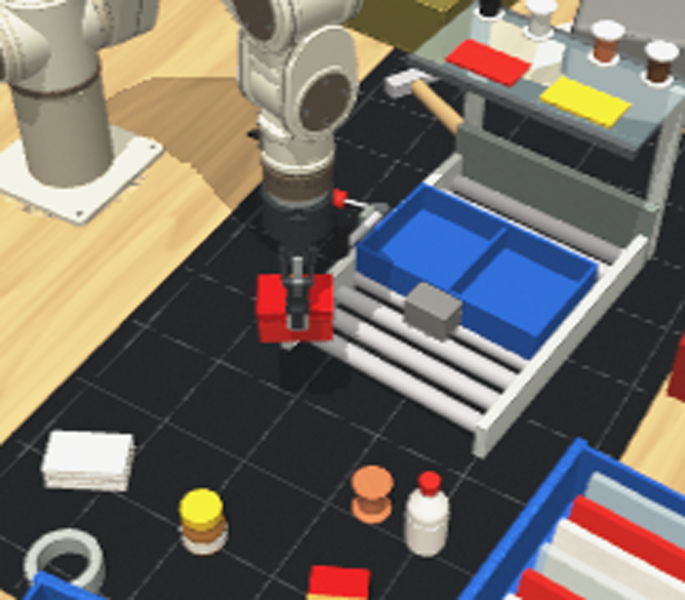

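The box is held level, at crop (296,305), and the tray is drawn back clear of the hood. Now I'll carry the box over the near (red) compartment.

```bash
python3 -m creep '[0.003,0.02,0.015,0.11,0.04, 0.007,0.05,0.02,0.22,0.04, 0.011,0.085,0.02,0.33,0.04, 0.016,0.12,0.02,0.44,0.04, 0.021,0.155,0.02,0.55,0.04, 0.026,0.19,0.02,0.66,0.04, 0.03,0.22,0.02,0.77,0.04, 0.031,0.241,0.02,0.88,0.04, 0.031,0.241,0.02,0.911,0.04, 0.031,0.241,0.02,0.911,0.04]'
python3 - <<'E'
from h import *
from scipy.spatial.transform import Rotation as R
o=bot.get_obs();print(o["eef_pos"],R.from_quat(o["tool_rot"]).as_matrix()[:,1:],o["ft_force"])
for n in ("scene","top"):
    c=snap(n);cv2.imwrite(f"pics/d{n}.png",cv2.cvtColor(np.array(c["pixels"]),cv2.COLOR_RGB2BGR))
a=cv2.imread("pics/dscene.png")[100:250,250:450];b=cv2.imread("pics/dtop.png")[140:290,180:380]
cv2.imwrite("pics/d.png",cv2.resize(np.hstack([a,b]),(800,300),interpolation=cv2.INTER_CUBIC))
E
```

```text
clock: 14.77
eef_pos: [0.5361, 0.04, 0.168]
tool_rot: [0.742, 0.67, -0.005, 0.019]
ft_force: [0.0, -0.8, -1.8]
grip_width: 0.0552
grasp_force: 63.7
[0.53612618 0.04004305 0.16804663] [[ 0.99470035  0.01768212]
 [-0.10062791 -0.03474504]
 [ 0.02110077 -0.99923977]] [ 0.01192254 -0.82163145 -1.77069486]
```

View pics/d.png

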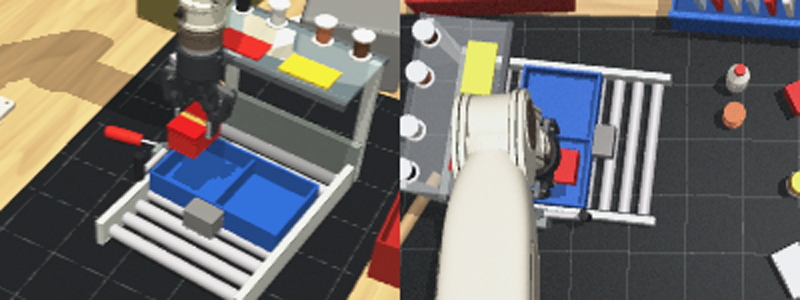

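```bash
python3 -m creep '[0.006,0.001,-0.02,0,0.04, 0.006,0.001,-0.045,0,0.04, 0.006,0.001,-0.07,0,0.04, 0.006,0.001,-0.088,0,0.04, 0.006,0.001,-0.098,0,0.04, 0.006,0.001,-0.101,0,0.04, 0.006,0.001,-0.101,0,0.04, 0.006,0.001,-0.101,0,0.04]'
python3 -m creep '[0,0,-0.002,0,0.04, 0,0,-0.004,0,0.04, 0,0,-0.004,0,0.04]'
```

```text
clock: 15.53
eef_pos: [0.544, 0.04, 0.0686]
tool_rot: [0.743, 0.669, -0.004, 0.02]
ft_force: [0.6, -0.5, -1.1]
grip_width: 0.0546
grasp_force: 63.8
clock: 15.78
eef_pos: [0.5435, 0.0405, 0.0641]
tool_rot: [0.742, 0.67, -0.004, 0.02]
ft_force: [-0.4, -1.0, -1.5]
grip_width: 0.0551
grasp_force: 63.8
```

```bash
python3 -m creep '[0,0,-0.002,0,0.04, 0,0,-0.004,0,0.04, 0,0,-0.004,0,0.04]'
python3 -m creep '[0,0,-0.0015,0,0.04, 0,0,-0.003,0,0.04, 0,0,-0.003,0,0.04]'
```

```text
clock: 16.03
eef_pos: [0.5436, 0.0406, 0.0609]
tool_rot: [0.742, 0.67, -0.003, 0.02]
ft_force: [-1.1, 0.6, 6.3]
grip_width: 0.0552
grasp_force: 64.6
clock: 16.28
eef_pos: [0.5436, 0.0407, 0.0607]
tool_rot: [0.742, 0.67, -0.003, 0.02]
ft_force: [-8.5, -0.3, 23.9]
grip_width: 0.055
grasp_force: 67.1
```

```bash
python3 -m creep '[0,0,0.003,0,0.04, 0,0,0.003,0,0.068, 0,0,0.003,0,0.068, 0,0,0.003,0,0.068, 0,0,0.02,0,0.068, 0,0,0.05,0,0.068, 0,0,0.085,0,0.068, 0,0,0.115,0,0.068, 0,-0.03,0.125,0,0.068, -0.002,-0.065,0.125,0,0.085]'
python3 -m creep '[-0.002,-0.04,0,0,0.085, -0.004,-0.08,0,0,0.085, -0.006,-0.12,0,0,0.085, -0.008,-0.16,0,0,0.085, -0.01,-0.2,0,0,0.085, -0.012,-0.24,0,0,0.085, -0.014,-0.28,0,0,0.085, -0.016,-0.32,0,0,0.085, -0.016,-0.36,0,0,0.085, -0.016,-0.39,0,0,0.085]'
python3 -m creep '[0,0,-0.03,0,0.085, 0,0,-0.06,0,0.085, 0,0,-0.06,0,0.085]'
python3 - <<'E'
from h import *
from scipy.spatial.transform import Rotation as R
o=bot.get_obs();print(o["eef_pos"],R.from_quat(o["tool_rot"]).as_matrix()[:,1:])
for n in ("scene","top"):
    c=snap(n);cv2.imwrite(f"pics/e{n}.png",cv2.cvtColor(np.array(c["pixels"]),cv2.COLOR_RGB2BGR))
a=cv2.imread("pics/escene.png")[150:300,220:420];b=cv2.imread("pics/etop.png")[140:290,220:420]
cv2.imwrite("pics/e.png",cv2.resize(np.hstack([a,b]),(800,300),interpolation=cv2.INTER_CUBIC))
E
```

```text
clock: 17.12
eef_pos: [0.5441, -0.0235, 0.1851]
tool_rot: [0.741, 0.671, -0.001, 0.022]
ft_force: [0.4, -0.4, 0.4]
grip_width: 0.0786
grasp_force: 0.0
clock: 17.95
eef_pos: [0.5241, -0.4179, 0.1804]
tool_rot: [0.743, 0.669, -0.005, 0.019]
ft_force: [0.1, -0.3, 0.4]
grip_width: 0.0848
grasp_force: 0.0
clock: 18.2
eef_pos: [0.5209, -0.4127, 0.1132]
tool_rot: [0.743, 0.669, -0.005, 0.012]
ft_force: [-1.4, 0.9, -1.7]
grip_width: 0.0844
grasp_force: 0.0
[ 0.52087264 -0.41266296  0.11322532] [[ 0.9944921   0.00859169]
 [-0.10421146 -0.02543903]
 [ 0.01119944 -0.99963945]]
```

View pics/e.png

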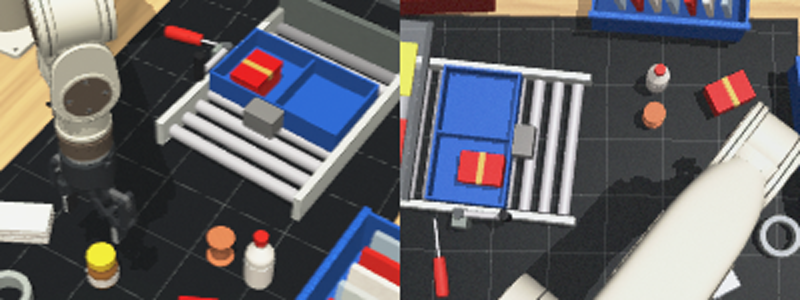

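The box stands upright in the red-card compartment, at top crop (481,168). Now the jar.

```bash
python3 -m creep '[0.004,-0.001,-0.025,0,0.085, 0.004,-0.001,-0.05,0,0.085, 0.004,-0.001,-0.075,0,0.085, 0.004,-0.001,-0.09,0,0.085, 0.004,-0.001,-0.093,0,0.085, 0.004,-0.001,-0.093,0,0.085, 0.004,-0.001,-0.093,0,0.03, 0.004,-0.001,-0.093,0,0.03, 0.004,-0.001,-0.093,0,0.03, 0.004,-0.001,-0.093,0,0.03]'
python3 -m creep '[0,0,0,0,0.03, 0,0,0,0,0.03, 0,0,0,0,0.03]'
```

```text
clock: 19.13
eef_pos: [0.5285, -0.4165, 0.0319]
tool_rot: [0.743, 0.669, -0.005, 0.02]
ft_force: [0.1, -0.8, -0.2]
grip_width: 0.0419
grasp_force: 61.5
clock: 19.38
eef_pos: [0.5288, -0.4166, 0.0318]
tool_rot: [0.743, 0.669, -0.005, 0.02]
ft_force: [-3.8, 0.5, 9.5]
grip_width: 0.042
grasp_force: 63.5
```

```bash
python3 -m creep '[0,0,0.01,0,0.03, 0,0,0.03,0,0.03, 0,0,0.065,0,0.03, 0,0,0.1,0,0.03, 0,0.01,0.13,0,0.03, 0.01,0.04,0.145,0,0.03, 0.02,0.075,0.145,0,0.03, 0.03,0.11,0.145,0,0.03, 0.04,0.145,0.145,0,0.03, 0.05,0.18,0.145,0,0.03]'
python3 -m creep '[0.012,0.035,0,0,0.03, 0.024,0.07,0,0,0.03, 0.036,0.105,0,0,0.03, 0.048,0.14,0,0,0.03, 0.06,0.175,0,0,0.03, 0.072,0.21,0,0,0.03, 0.084,0.245,0,0,0.03, 0.091,0.262,0,0,0.03, 0.091,0.268,0,0,0.03, 0.091,0.268,0,0,0.03]'
python3 -m creep '[0,0,0,0,0.03, 0,0,-0.02,0,0.03, 0,0,-0.04,0,0.03, 0,0,-0.04,0,0.03]'
python3 - <<'E'
from h import *
from scipy.spatial.transform import Rotation as R
o=bot.get_obs();print(o["eef_pos"],R.from_quat(o["tool_rot"]).as_matrix()[:,1:])
for n in ("scene","top"):
    c=snap(n);cv2.imwrite(f"pics/f{n}.png",cv2.cvtColor(np.array(c["pixels"]),cv2.COLOR_RGB2BGR))
a=cv2.imread("pics/fscene.png")[100:250,250:450];b=cv2.imread("pics/ftop.png")[140:290,180:380]
cv2.imwrite("pics/f.png",cv2.resize(np.hstack([a,b]),(800,300),interpolation=cv2.INTER_CUBIC))
E
```

```text
clock: 20.22
eef_pos: [0.5795, -0.2341, 0.1749]
tool_rot: [0.743, 0.669, -0.004, 0.02]
ft_force: [0.8, 0.0, -0.6]
grip_width: 0.0417
grasp_force: 62.0
clock: 21.05
eef_pos: [0.6702, 0.0347, 0.1739]
tool_rot: [0.741, 0.671, -0.004, 0.019]
ft_force: [0.3, 0.5, -1.3]
grip_width: 0.0417
grasp_force: 62.0
clock: 21.38
eef_pos: [0.6669, 0.0301, 0.1295]
tool_rot: [0.743, 0.669, -0.007, 0.017]
ft_force: [-1.7, -0.3, -2.7]
grip_width: 0.042
grasp_force: 62.0
[0.66693812 0.03005952 0.12947627] [[ 0.99434476  0.0115813 ]
 [-0.10510759 -0.03490542]
 [ 0.01519491 -0.99932351]]
```

View pics/f.png

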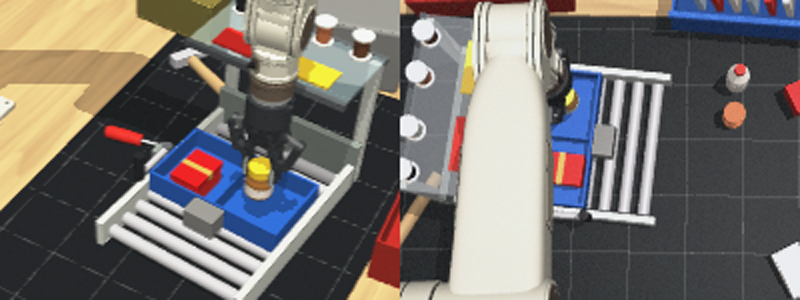

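The jar hangs upright over the yellow-card compartment, at scene crop (259,178). I'll lower it slowly.

```bash
python3 -m creep '[0.003,0.001,-0.02,0,0.03, 0.003,0.001,-0.038,0,0.03, 0.003,0.001,-0.048,0,0.03, 0.003,0.001,-0.05,0,0.03, 0.003,0.001,-0.05,0,0.03]'
python3 -m creep '[0,0,-0.002,0,0.03, 0,0,-0.004,0,0.03, 0,0,-0.004,0,0.03]'
python3 -m creep '[0,0,-0.002,0,0.03, 0,0,-0.003,0,0.03, 0,0,-0.003,0,0.03]'
```

```text
clock: 21.9
eef_pos: [0.6729, 0.0329, 0.0837]
tool_rot: [0.743, 0.669, -0.004, 0.019]
ft_force: [-0.6, -0.6, -2.0]
grip_width: 0.0416
grasp_force: 62.0
clock: 22.15
eef_pos: [0.6736, 0.0334, 0.0804]
tool_rot: [0.742, 0.67, -0.004, 0.02]
ft_force: [-0.3, 0.9, -1.8]
grip_width: 0.0418
grasp_force: 62.0
clock: 22.4
eef_pos: [0.673, 0.0335, 0.0765]
tool_rot: [0.742, 0.67, -0.004, 0.019]
ft_force: [-0.2, 0.7, -0.8]
grip_width: 0.0424
grasp_force: 62.0
```

```bash
python3 -m creep '[0,0,-0.001,0,0.03, 0,0,-0.002,0,0.03, 0,0,-0.002,0,0.03]'
python3 -m creep '[0,0,-0.001,0,0.03, 0,0,-0.002,0,0.03, 0,0,-0.002,0,0.03]'
python3 -m creep '[0,0,-0.001,0,0.03, 0,0,-0.001,0,0.03, 0,0,-0.001,0,0.03]'
```

```text
clock: 22.65
eef_pos: [0.6729, 0.0334, 0.0743]
tool_rot: [0.742, 0.67, -0.004, 0.019]
ft_force: [-0.1, 0.3, -1.6]
grip_width: 0.0417
grasp_force: 62.0
clock: 22.9
eef_pos: [0.6729, 0.0334, 0.0722]
tool_rot: [0.742, 0.67, -0.004, 0.019]
ft_force: [-0.1, -0.3, -1.6]
grip_width: 0.0419
grasp_force: 62.0
clock: 23.15
eef_pos: [0.6732, 0.0335, 0.0718]
tool_rot: [0.742, 0.67, -0.004, 0.019]
ft_force: [-0.9, -0.0, 1.3]
grip_width: 0.0421
grasp_force: 62.3
```

```bash
python3 -m creep '[0,0,0,0,0.068, 0,0,0,0,0.068, 0,0,0,0,0.068, 0,0,0.02,0,0.068, 0,0,0.05,0,0.068, 0,0,0.085,0,0.075, -0.01,-0.01,0.115,0,0.085, -0.04,-0.045,0.12,0,0.085, -0.07,-0.08,0.12,0,0.085, -0.076,-0.085,0.1,0,0.085]'
python3 -m creep '[0,0,-0.03,0,0.085, 0,0,-0.03,0,0.085, 0,0,-0.03,0,0.085]'
python3 - <<'E'
from h import *
o=bot.get_obs();print(o["eef_pos"])
s=snap("scene");t=snap("top")
for th in("tray_push","giftbox","jar"):
  for n in("scene","top"):
    for r in bot.place_of(n,th)[:2]: print(th,n,round(r["score"],2),(np.array(r["centre"])*[640,400]).round(1))
def W(x,y,z,ty=-.1):
    return np.array([.6177+.9955*x+.0944*(y+ty),.1568-.0945*x+.9955*(y+ty),z])
for nm,P in(("push",W(0,-.115,.059)),("box",W(-.064,-.02,.04)),("jar",W(.064,-.02,.04))): print(nm,proj(s,P).round(1),proj(t,P).round(1))
E
```

```text
clock: 23.98
eef_pos: [0.5979, -0.0549, 0.1773]
tool_rot: [0.743, 0.669, -0.001, 0.023]
ft_force: [0.8, 0.8, -0.2]
grip_width: 0.0847
grasp_force: 0.0
clock: 24.23
eef_pos: [0.5957, -0.0516, 0.1404]
tool_rot: [0.743, 0.67, -0.005, 0.018]
ft_force: [1.0, 0.1, 0.3]
grip_width: 0.0848
grasp_force: 0.0
[ 0.59567126 -0.05161659  0.14043526]
tray_push scene 0.6 [350.6 214.3]
tray_push top 0.78 [287.8 213.5]
giftbox scene 0.82 [318.2 321.9]
giftbox scene 0.64 [167.1 335.6]
giftbox top 0.91 [456.  275.8]
giftbox top 0.61 [382.3 189.3]
jar scene 0.59 [378.9 206. ]
jar scene 0.56 [373.4 186.3]
push [348.2 212.1] [286.9 210.9]
box [348.  192.8] [260.9 225.3]
jar [378.3 208. ] [265.2 193. ]
```

```bash
python3 -m creep '[0.001,0,-0.03,0,0.085, 0.001,0,-0.06,0,0.085, 0.001,0,-0.085,0,0.085, 0.001,0,-0.097,0,0.085, 0.001,0,-0.097,0,0.085, 0.001,0,-0.097,0,0.04, 0.001,0,-0.097,0,0.04, 0.001,0,-0.097,0,0.04, 0.001,0,-0.097,0,0.04, 0.001,0,-0.097,0,0.04]'
python3 -m creep '[0.0004,0.004,0,0,0.04, 0.0012,0.012,0,0,0.04, 0.002,0.022,0,0,0.04, 0.0032,0.034,0,0,0.04, 0.0042,0.046,0,0,0.04, 0.0055,0.058,0,0,0.04, 0.0065,0.07,0,0,0.04, 0.0075,0.08,0,0,0.04, 0.008,0.087,0,0,0.04, 0.0083,0.09,0,0,0.04]'
python3 -m creep '[0.0002,0.003,0,0,0.04, 0.0005,0.006,0,0,0.04, 0.0008,0.009,0,0,0.04, 0.001,0.011,0,0,0.04, 0.001,0.011,0,0,0.04, 0.001,0.011,0,0,0.04]'
```

```text
clock: 25.47
eef_pos: [0.5992, -0.0517, 0.0466]
tool_rot: [0.742, 0.67, -0.003, 0.02]
ft_force: [0.1, 0.3, 6.1]
grip_width: 0.0589
grasp_force: 65.2
clock: 26.3
eef_pos: [0.6078, 0.04, 0.0463]
tool_rot: [0.742, 0.67, -0.002, 0.02]
ft_force: [-0.2, -1.8, 7.5]
grip_width: 0.059
grasp_force: 65.3
clock: 26.8
eef_pos: [0.6088, 0.0503, 0.0465]
tool_rot: [0.742, 0.67, -0.002, 0.02]
ft_force: [0.2, 1.0, 7.8]
grip_width: 0.0593
grasp_force: 65.3
```

```bash
python3 -m creep '[0,0.0015,0,0,0.04, 0,0.003,0,0,0.04, 0,0.003,0,0,0.04, 0,0.003,0,0,0.04]'
python3 -m creep '[0,-0.003,0,0,0.04, 0,-0.003,0,0,0.085, 0,-0.003,0,0,0.085, 0,-0.003,0,0,0.085, -0.001,-0.015,0,0,0.085, -0.003,-0.035,0,0,0.085, -0.005,-0.05,0.01,0,0.085, -0.006,-0.06,0.04,0,0.085, -0.006,-0.06,0.08,0,0.085, -0.006,-0.06,0.12,0,0.085]'
python3 -m creep '[-0.03,-0.005,0.01,0,0, -0.065,-0.01,0.01,0,0, -0.1,-0.01,0.01,0,0, -0.135,-0.01,0.01,0,0, -0.17,-0.01,0.01,0,0, -0.19,-0.01,0.01,0,0, -0.19,-0.01,0.01,0,0]'
python3 - <<'E'
from h import *
from scipy.spatial.transform import Rotation as R
o=bot.get_obs();print(o["eef_pos"],R.from_quat(o["tool_rot"]).as_matrix()[:,1:])
s=snap("scene");t=snap("top")
hs={}
for n,c in(("top",t),("scene",s)):
    im=cv2.cvtColor(np.array(c["pixels"]),cv2.COLOR_RGB2HSV)
    for col,(l,h) in {"red":((0,170,90),(6,255,255)),"yel":((24,150,120),(33,255,255)),"blue":((105,130,80),(122,255,255))}.items():
        m=cv2.inRange(im,l,h);k,_,st,ce=cv2.connectedComponentsWithStats(m)
        for i in range(1,k):
            if st[i,4]>15 and 200<ce[i][0]<410 and 110<ce[i][1]<240: print(n,col,st[i],ce[i].round(1))
def W(x,y,z): return np.array([.6177+.9955*x+.0944*y,.1568-.0945*x+.9955*y,z])
for nm,P in(("push",W(0,-.115,.059)),("box lid",W(-.064,-.02,.09)),("jar top",W(.064,-.02,.102)),("trayc -x-y",W(-.13,-.075,.08)),("tray +x-y",W(.13,-.075,.08)),("knob",W(-.15,-.182,.115))): print(nm,proj(s,P).round(1),proj(t,P).round(1))
for th in("tray_push","jar","latch_knob"):
  for n in("scene","top"):
    for r in bot.place_of(n,th)[:2]: print(th,n,round(r["score"],2),(np.array(r["centre"])*[640,400]).round(1))
E
```

```text
clock: 27.13
eef_pos: [0.6086, 0.0505, 0.0465]
tool_rot: [0.743, 0.669, -0.004, 0.022]
ft_force: [-0.2, -6.5, 7.8]
grip_width: 0.0592
grasp_force: 65.6
clock: 27.97
eef_pos: [0.5999, -0.0095, 0.1652]
tool_rot: [0.743, 0.669, -0.005, 0.018]
ft_force: [2.0, 0.9, 0.6]
grip_width: 0.0851
grasp_force: 0.0
clock: 28.55
eef_pos: [0.4065, -0.0183, 0.1749]
tool_rot: [0.743, 0.669, -0.005, 0.018]
ft_force: [-1.0, -1.0, 0.1]
grip_width: 0.0001
grasp_force: 0.0
[ 0.40645888 -0.01826358  0.17490794] [[ 0.99442649  0.01656632]
 [-0.10351394 -0.03412033]
 [ 0.02002032 -0.99928042]]
top red [ 183   85   84   57 2041] [227.8 119.7]
top red [335 102   9  43 261] [338.9 123.4]
top red [362 104   8  43 210] [365.7 125.3]
top red [384 175  13  17 107] [390.3 183.1]
top red [372 180  15  18 127] [378.3 188.4]
top red [205 199  18  27 383] [213.4 212.3]
top red [227 214   6  15  57] [229.5 220.5]
top red [234 215  13  15 122] [239.7 222.2]
top blue [ 314   93   84   67 2664] [356.6 127.3]
top blue [225 172  31  67 917] [242.1 201.3]
scene red [356 114  29  16 240] [370.8 121.5]
scene red [352 161  23  21 257] [363.9 170.9]
scene red [302 163  20  10 121] [311.3 167.2]
scene yel [389 127  32  18 277] [404.4 135.3]
scene yel [390 176  12  10  86] [395.5 179.8]
scene blue [ 341  150   83   58 1855] [383.5 178.1]
push [364.  195.6] [261.1 208.1]
box lid [363.9 167.7] [232.5 220.7]
jar top [394.8 179.4] [236.7 186.8]
trayc -x-y [340.5 170.7] [245.1 240. ]
tray +x-y [402.7 200.5] [254.4 172.9]
knob [318.7 177.1] [271.6 247.8]
tray_push scene 0.57 [366.6 195.4]
tray_push top 0.83 [262.3 211.2]
tray_push top 0.63 [232.  195.8]
jar scene 0.46 [397.2 191.9]
jar scene 0.35 [355.4 147. ]
jar top 0.69 [260.5 211.5]
jar top 0.61 [241.  184.3]
latch_knob scene 0.15 [396.4 191.3]
```

The check agrees with the prediction: stop contact felt, box lid at scene (364,171) and jar cap at (395.5,180), both in a home tray. Now I'll swing the latch with the fingers shut, going down outside the knob first.

```bash
python3 -m creep '[0.004,0.012,-0.03,0,0, 0.004,0.012,-0.06,0,0, 0.004,0.012,-0.08,0,0, 0.004,0.012,-0.09,0,0, 0.004,0.012,-0.09,0,0, 0.004,0.012,-0.09,0,0]'
python3 -m creep '[0.01,-0.001,0,0,0, 0.02,-0.002,0,0,0, 0.035,-0.0025,0,0,0, 0.048,-0.003,0,0,0, 0.061,-0.003,0,0,0, 0.072,-0.0015,0,0,0, 0.0824,0,0,0,0, 0.0824,0,0,0,0]'
```

```text
clock: 29.45
eef_pos: [0.4153, -0.0055, 0.084]
tool_rot: [0.742, 0.67, -0.005, 0.019]
ft_force: [0.3, 0.1, -0.6]
grip_width: 0.0003
grasp_force: 0.0
clock: 30.12
eef_pos: [0.5019, -0.0056, 0.0857]
tool_rot: [0.742, 0.67, -0.002, 0.021]
ft_force: [0.8, -0.2, -0.5]
grip_width: 0.0001
grasp_force: 0.0
```

```bash
python3 -m creep '[0.01,0.006,0,0,0, 0.019,0.013,0,0,0, 0.028,0.024,0,0,0, 0.038,0.034,0,0,0, 0.042,0.042,0,0,0, 0.045,0.048,0,0,0, 0.045,0.048,0,0,0]'
python3 - <<'E'
from h import *
s=snap("scene");t=snap("top")
def W(x,y,z): return np.array([.6177+.9955*x+.0944*y,.1568-.0945*x+.9955*y,z])
print("closed knob",proj(s,W(-.06,-.092,.115)).round(1),proj(t,W(-.06,-.092,.115)).round(1))
print("old knob",proj(s,W(-.15,-.182,.115)).round(1))
for n in("scene","top"):
    for r in bot.place_of(n,"latch_knob")[:3]: print(n,round(r["score"],2),(np.array(r["centre"])*[640,400]).round(1))
E
```

```text
clock: 30.7
eef_pos: [0.5437, 0.0437, 0.0848]
tool_rot: [0.742, 0.67, -0.003, 0.019]
ft_force: [0.6, 0.1, 0.2]
grip_width: 0.0002
grasp_force: 0.0
closed knob [354.3 173.6] [250.5 220.7]
old knob [318.7 177.1]
scene 0.52 [352.  172.6]
```

```bash
python3 -m creep '[0.001,0.003,0,0,0, 0.0015,0.006,0,0,0, 0.0015,0.008,0,0,0, 0.0015,0.008,0,0,0]'
python3 -m creep '[0,0.002,0,0,0, 0,0.003,0,0,0, 0,0.003,0,0,0]'
```

```text
clock: 31.23
eef_pos: [0.5445, 0.0503, 0.0847]
tool_rot: [0.742, 0.67, -0.004, 0.02]
ft_force: [-0.0, -1.9, 0.3]
grip_width: -0.0
grasp_force: 0.7
clock: 31.48
eef_pos: [0.5445, 0.0505, 0.0847]
tool_rot: [0.743, 0.669, -0.006, 0.022]
ft_force: [1.5, -9.1, 0.5]
grip_width: -0.0002
grasp_force: 4.5
```

The latch has met its end stop at the predicted place. I'll back off, lift away, check and hand in.

```bash
python3 -m creep '[0,-0.01,0,0,0, 0,-0.03,0,0,0, 0,-0.06,0.01,0,0, 0,-0.08,0.04,0,0, 0,-0.1,0.08,0,0, -0.03,-0.13,0.12,0,0, -0.06,-0.16,0.15,0,0, -0.08,-0.18,0.15,0,0, -0.08,-0.18,0.15,0,0, -0.08,-0.18,0.15,0,0]'
python3 - <<'E'
from h import *
s=snap("scene");t=snap("top")
for n in("scene","top"):
    for th in("latch_knob","tray_push","jar"):
        for r in bot.place_of(n,th)[:2]: print(th,n,round(r["score"],2),(np.array(r["centre"])*[640,400]).round(1))
im=cv2.cvtColor(np.array(s["pixels"]),cv2.COLOR_RGB2HSV)
for l,h in(((0,170,90),(6,255,255)),((24,150,120),(33,255,255))):
    m=cv2.inRange(im,l,h);k,_,st,ce=cv2.connectedComponentsWithStats(m)
    for i in range(1,k):
        if st[i,4]>40 and 300<ce[i][0]<410 and 110<ce[i][1]<240: print(st[i],ce[i].round(1))
d=cv2.absdiff(cv2.cvtColor(np.array(t["pixels"]),cv2.COLOR_RGB2GRAY),cv2.cvtColor(cv2.imread("pics/t0.png"),cv2.COLOR_BGR2GRAY))
for nm,(x,y) in dict(hammer=(163,282),awl=(240,275),glue=(349,178),orange=(347,198),cards=(377,275),tape=(410,258)).items(): print(nm,d[y-8:y+8,x-8:x+8].mean().round(1))
E
```

```text
clock: 32.32
eef_pos: [0.4632, -0.1284, 0.2366]
tool_rot: [0.744, 0.668, -0.003, 0.02]
ft_force: [0.7, 0.0, -0.8]
grip_width: -0.0
grasp_force: 0.0
latch_knob scene 0.6 [351.5 171.4]
tray_push scene 0.91 [362.2 195. ]
tray_push scene 0.56 [365.8 179.3]
jar scene 0.59 [393.5 189.2]
latch_knob top 0.4 [250.9 220.7]
tray_push top 0.88 [260.1 211.7]
jar top 0.7 [237.4 186. ]
[356 114  29  16 240] [370.8 121.5]
[352 161  23  21 241] [364.6 170.7]
[307 164  15   9  90] [313.7 167.8]
[389 127  32  18 278] [404.4 135.4]
[390 176  12  10  86] [395.7 179.8]
hammer 6.9
awl 21.3
glue 6.3
orange 6.0
cards 4.8
tape 6.6
```

```bash
python3 -c "
from workcell import bot
print(bot.job_done())"
```

```text
the job is handed in; nothing more can be done
None
```

I handed the job in at about 32 s, with the tray home, the box under the red card, the jar under the yellow card and the latch fully closed (I have no verdict from the judge), but I did not reach in under the hood: the moves can't lean the hand, so after pushing the tray home I drew it back about 100 mm, loaded it in the open and pushed it home again.

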